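Find the loose clamp screw and hold its cap open

ROBOT

A 6-joint arm with a two-finger parallel gripper is mounted at the origin on the work surface. World frame = base frame: x ahead of the robot, y to its left, z up, the work surface at z = 0. Lengths are in m, angles in rad, forces in N, time in s.
With the tool pointing down it reaches from about 0.25 to 0.8 m from the base axis. Payload 8.5 kg.
Tool frame: the origin (TCP) lies at the very end of the fingers, on their centre line; the grasp point (between the pads) lies 19 mm behind it; z points along the fingers, y is the direction in which the jaws open and shut (so a half turn about z gives the same grasp; the last joint's range is limited). The gripper opens to 85 mm and grips with 20 to 120 N. Pads are 22 mm wide; open, the fingers measure 114 mm over their backs; the gripper's body (76 mm by 85 mm) begins 54 mm behind the grasp point. The pads swing forward as they close: fully open they stand 13 mm farther back than shut.
Start: joints at [1.108, 0.238, -0.013, 1.319, 0, 1.571], TCP at [0.234, 0.47, 0.2] pointing down, gripper open.
Joint ranges: [-2.66, 2.66], [-1.03, 1.9], [-1.14, 1.46], [-1.82, 2.27], [-1.45, 1.34], [-3.14, 3.14]. Speed limits (rad/s): [2.22, 2.22, 2.79, 3.14, 3.14, 3.14].

INTERFACE

Orientations are given as [roll, pitch, yaw] about the fixed x, y, z axes, in that order (R = Rz(yaw) Ry(pitch) Rx(roll)).
In Python, from station import env gives the robot as it stands.
- The arm moves only by the shell command python3 -m handwheel 'ROWS' [FORCE]. ROWS is JSON, a list of rows, each an object with "linear": the shift along the tool's x, y, z in mm, a list of three; "rot": the turn, a rotation vector about the tool's x, y, z in rad, a list of three; "fingers": the finger opening in mm, from 0 to 85.4. In form: [{"linear": [dx, dy, dz], "rot": [wx, wy, wz], "fingers": fingers}, ...]. A call has 1 to 12 rows; each row is the pose to reach, as a shift and turn from the pose commanded when the call began, along the tool's axes at that moment; what a row does not reach only later rows make up. A row lasts 1/10 s, in which the tool goes at most 50 mm and 8.59 degrees, less where a joint would pass 70% of its speed; a pose out of reach is approached as far as the arm can. A call with a gripper value outside its range is refused whole. The fingers move at their own pace and stop on an object; FORCE is the grip in N (left out, the last holds). Time passes only in rows, so rows that repeat a pose let the fingers close. It gives the time, the measured TCP pose, the force and the opening at its end, in the units of the state.
- env.get_state(): the state, without advancing time (a new reading comes with each control period).
- env.grab_frame(name): name is "scene" or "top" or "wrist"; returns a dict with "frame" (384x512x3 uint8, red, green, blue), "z_map" (384x512 float32, m along the optical axis (not along the pixel's ray), 0 where there is no reading), "K" (3x3 intrinsics, pixels), "extrinsics" (4x4, takes a point from world to camera coordinates). Camera axes: x right, y up, looking along -z (the intrinsics and any distortion apply to the point x, -y, -z); pixel columns grow to the right and rows downward; lengths in m; the calibration is good to about 2 mm. The wrist camera is an equidistant fisheye: a pixel r from the principal point sees the ray r / f radians off the axis. A picture is of the moment at which its call begins.
- env.sign_off(): hands the job in, once; it reports no verdict.
The state is a dict: "clock": time; "joints": joint angles; "joint_vel": joint speeds; "effort": joint torques, N m; "position": TCP position; "orientation": TCP orientation; "contact_force": force on the tool from outside, world axes, zero at the start; "wrist_torque": the same for the moment, N m; "width": opening from 0.0 (shut) to 1.0 (fully open).
Only numpy, scipy, OpenCV 4.12 (cv2) and the standard library are available. Lean on these libraries where they do the work, as an engineer would, in place of code of your own. Each camera call takes 0.05 s, during which the arm holds its last target. There are 200 camera calls.

TASK

I am servicing the drawplate clamp on the jeweller's bench: first pick the one short screw out of the four spares standing on the cork pad and drop it in the copper dish, leaving the three good spares standing where they are. Then tap the heads of the three clamp screws from above to find the loose one, which sinks and stays pushed in, and only then lift the hinged brass cap of that screw by its red tab to about 45 degrees. Finish while still holding it open in the gripper so that I can replace the screw; keep the other two caps shut and leave everything else on the bench alone.

Things in the scene. Friction and masses are not known exactly. Their poses are not given: they have to be found in the camera images.
- clamp: drawplate clamp fixed to the bench: green block 74 x 225 mm, top 40 mm above the bench; a steel plate full of holes stands along its far edge (top at 96 mm, 51 mm beyond the screw row). Origin: on the bench below the middle screw; y along the row of three screws (75 mm apart), -x to the side of the red tabs (robot side), z up.
- dish: loose round copper scrap dish, mouth 100 mm across, 28 mm high, wall 4 mm. Origin: centre of its underside.
- screw_1 (a joint): how far this clamp screw has sunk, m; 0 at the start. A tight one stays within 1 mm however pressed; the one loose screw sinks 6 mm to a stop when pressed straight down with more than about 3 N (7 N is plenty) and stays down. Which one is loose varies and cannot be seen beforehand.
- screw_1_head (a point): centre of the top face of this clamp screw's round steel head (20 mm diameter); at the start 60 mm above the bench and 14 mm above the brass cap, through whose 26 x 26 mm window the head stands.
- cap_1 (a joint): opening of the brass cap around screw_1, rad: 0 flat and shut, 1.2 its stop. Opens by raising the red tab; a weak spring and its weight shut it unless held (about 1 to 2 N at the tab). Hinge axis: parallel to the clamp's y, 44 mm above the bench, 70 mm from the tab's grip point towards the clamp's +x, 22 mm lower (when shut).
- cap_1_tab (a point): grip point of this cap's upright red tab: 10 mm thick along the clamp's y, 16 mm long in x. When shut this point is 66 mm above the bench, 12 mm below the tab's top, 20 mm above the brass plate, 38 mm from the screw's axis towards -x. Pinched across its 10 mm, the tab can pivot between the pads while it swings up.
- screw_2 (a joint): how far this clamp screw has sunk, m; 0 at the start. A tight one stays within 1 mm however pressed; the one loose screw sinks 6 mm to a stop when pressed straight down with more than about 3 N (7 N is plenty) and stays down. Which one is loose varies and cannot be seen beforehand.
- screw_2_head (a point): centre of the top face of this clamp screw's round steel head (20 mm diameter); at the start 60 mm above the bench and 14 mm above the brass cap, through whose 26 x 26 mm window the head stands.
- cap_2 (a joint): opening of the brass cap around screw_2, rad: 0 flat and shut, 1.2 its stop. Opens by raising the red tab; a weak spring and its weight shut it unless held (about 1 to 2 N at the tab). Hinge axis: parallel to the clamp's y, 44 mm above the bench, 70 mm from the tab's grip point towards the clamp's +x, 22 mm lower (when shut).
- cap_2_tab (a point): grip point of this cap's upright red tab: 10 mm thick along the clamp's y, 16 mm long in x. When shut this point is 66 mm above the bench, 12 mm below the tab's top, 20 mm above the brass plate, 38 mm from the screw's axis towards -x. Pinched across its 10 mm, the tab can pivot between the pads while it swings up.
- screw_3 (a joint): how far this clamp screw has sunk, m; 0 at the start. A tight one stays within 1 mm however pressed; the one loose screw sinks 6 mm to a stop when pressed straight down with more than about 3 N (7 N is plenty) and stays down. Which one is loose varies and cannot be seen beforehand.
- screw_3_head (a point): centre of the top face of this clamp screw's round steel head (20 mm diameter); at the start 60 mm above the bench and 14 mm above the brass cap, through whose 26 x 26 mm window the head stands.
- cap_3 (a joint): opening of the brass cap around screw_3, rad: 0 flat and shut, 1.2 its stop. Opens by raising the red tab; a weak spring and its weight shut it unless held (about 1 to 2 N at the tab). Hinge axis: parallel to the clamp's y, 44 mm above the bench, 70 mm from the tab's grip point towards the clamp's +x, 22 mm lower (when shut).
- cap_3_tab (a point): grip point of this cap's upright red tab: 10 mm thick along the clamp's y, 16 mm long in x. When shut this point is 66 mm above the bench, 12 mm below the tab's top, 20 mm above the brass plate, 38 mm from the screw's axis towards -x. Pinched across its 10 mm, the tab can pivot between the pads while it swings up.
- spare_a: loose spare screw standing head down on a fixed cork pad (85 x 205 mm, 8 mm high), four in a row about 50 mm apart: head 22 mm diameter, 8 mm high, above it a 12 mm shank. Three are 44 mm tall, one is short, 26 mm. Origin: centre of the shank's free end, on top while it stands (52 or 34 mm above the bench); z out of that end.
- spare_b: loose spare screw standing head down on a fixed cork pad (85 x 205 mm, 8 mm high), four in a row about 50 mm apart: head 22 mm diameter, 8 mm high, above it a 12 mm shank. Three are 44 mm tall, one is short, 26 mm. Origin: centre of the shank's free end, on top while it stands (52 or 34 mm above the bench); z out of that end.
- spare_c: loose spare screw standing head down on a fixed cork pad (85 x 205 mm, 8 mm high), four in a row about 50 mm apart: head 22 mm diameter, 8 mm high, above it a 12 mm shank. Three are 44 mm tall, one is short, 26 mm. Origin: centre of the shank's free end, on top while it stands (52 or 34 mm above the bench); z out of that end.
- spare_d: loose spare screw standing head down on a fixed cork pad (85 x 205 mm, 8 mm high), four in a row about 50 mm apart: head 22 mm diameter, 8 mm high, above it a 12 mm shank. Three are 44 mm tall, one is short, 26 mm. Origin: centre of the shank's free end, on top while it stands (52 or 34 mm above the bench); z out of that end.
- file: bystander: file with a wooden handle, 235 mm long, lying on the bench in front
- screwdriver: bystander: yellow-handled screwdriver lying at the back
- hammer: bystander: hammer lying at the back
- pliers: bystander: blue-handled pliers lying at the back
- tin: bystander: closed green tin 70 x 100 x 35 mm on the left
- jar: bystander: amber jar, 56 mm diameter, 70 mm high, on the right
Things that resemble listed ones, but are neither listed nor needed, are in the scene too. Several things have the shape of the dish; the one meant has the colours described above.

How it is judged:
On the way, in this order (a step that is already met when the one before it is completed fails the run):
1. the short spare screw lies in the copper dish, let go (horizontal distance between spare_c and dish below 0.045 m and height (world z) of spare_c below 0.05 m and contact force between the fingers and spare_c below 0.05 N), for 0.2 s.
2. the loose clamp screw has been tapped down (value of joint any of screw_1, screw_2, screw_3 above 0.004 m), for 0.1 s.
3. the cap of the tapped-down screw is lifted (((value of joint screw_1 above 0.004 m and value of joint cap_1 above 0.6 rad) or (value of joint screw_2 above 0.004 m and value of joint cap_2 above 0.6 rad) or (value of joint screw_3 above 0.004 m and value of joint cap_3 above 0.6 rad))), for 0.2 s.
At the end, for the whole second after the job is handed in: Short spare let go at rest in the dish (within 45 mm of its axis); loose screw sunk over 4 mm, its cap held by the fingers (over 0.3 N) above 0.6 rad; other caps under 0.12 rad; good spares standing within 25 mm of their places, bystanders within 30 mm (all of step 1 and linear speed of spare_c below 0.03 m/s and contact force between the fingers and clamp above 0.3 N and ((value of joint screw_1 above 0.004 m and value of joint cap_1 above 0.6 rad and value of joint each of cap_2, cap_3 below 0.12 rad) or (value of joint screw_2 above 0.004 m and value of joint cap_2 above 0.6 rad and value of joint each of cap_1, cap_3 below 0.12 rad) or (value of joint screw_3 above 0.004 m and value of joint cap_3 above 0.6 rad and value of joint each of cap_1, cap_2 below 0.12 rad)) and angle between each of spare_a, spare_b, spare_d's own z axis and vertical below 0.2 rad and distance of each of spare_a, spare_b, spare_d from where it was at the start of the episode below 0.025 m and distance of each of file, screwdriver, hammer, pliers, tin, jar from where it was at the start of the episode below 0.03 m); the arm keeps its last pose, push and grip.
It fails at once if a cap is raised (over 0.25 rad) whose screw has not been found loose by tapping ((value of joint cap_1 above 0.25 rad and value of joint screw_1 below 0.0035 m) or (value of joint cap_2 above 0.25 rad and value of joint screw_2 below 0.0035 m) or (value of joint cap_3 above 0.25 rad and value of joint screw_3 below 0.0035 m)).
It fails at once if a good spare is knocked over or carried off (angle between any of spare_a, spare_b, spare_d's own z axis and vertical above 0.5 rad or distance of any of spare_a, spare_b, spare_d from where it was at the start of the episode above 0.04 m).
It fails at once if a bystander is moved more than 40 mm (distance of any of file, screwdriver, hammer, pliers, tin, jar from where it was at the start of the episode above 0.04 m).
It also fails if it takes over 58 s, if anything falls off the work surface, if the arm or the gripper's body presses on something with over 40 N, if the wrist force passes 120 N, or if a joint passes its speed limit or range.

## Working session

There is one attempt and no reset: what is moved stays moved. The work goes in short steps, Python scripts to look and compute and a shell command to move; the robot and the scene stay as the last step left them, time stands still between calls to the robot, and variables do not carry over. Pictures are saved under pics/ and viewed, about 8 in all and at most 12, crops included, and the job is handed in when it is done.

```bash
ls; mkdir -p pics; cat > h.py <<'E'
import numpy as np, cv2
from station import env
def grab(n):
    f=env.grab_frame(n); np.savez('%s.npz'%n,**f); return f
def save(img,p): cv2.imwrite(p,cv2.cvtColor(img,cv2.COLOR_RGB2BGR))
def pts(f):
    "world point per pixel from depth (pinhole)"
    K=f['K'];z=f['z_map'];v,u=np.mgrid[:z.shape[0],:z.shape[1]]
    c=np.stack([(u-K[0,2])/K[0,0]*z,-(v-K[1,2])/K[1,1]*z,-z,np.ones_like(z)],-1)
    return (c@np.linalg.inv(f['extrinsics']).T)[...,:3]
def ray(f,u,v,h,fish=False):
    "pixel onto plane z=h"
    K=f['K'];d=np.array([(u-K[0,2])/K[0,0],-(v-K[1,2])/K[1,1],-1.])
    if fish:
        r=np.hypot(d[0],d[1]);d=np.array([d[0]/r*np.sin(r),d[1]/r*np.sin(r),-np.cos(r)]) if r>0 else d
    T=np.linalg.inv(f['extrinsics']);o=T[:3,3];w=T[:3,:3]@d
    return o+w*(h-o[2])/w[2]
E
python3 - <<'E'
from h import *
s=env.get_state();print({k:np.round(v,3) for k,v in s.items()})
for n in('scene','top'):
    f=grab(n);save(f['frame'],'pics/%s0.png'%n);print(n,f['K'].tolist(),np.round(np.linalg.inv(f['extrinsics']),3).tolist())
E
```

```text
pics
{'clock': np.float64(0.0), 'joints': array([ 1.108,  0.239, -0.014,  1.319, -0.   ,  1.571]), 'joint_vel': array([-0.   , -0.   , -0.001,  0.001, -0.   , -0.001]), 'effort': array([ 0.0000e+00, -5.3879e+01,  3.4644e+01,  1.8000e-02,  0.0000e+00,
       -0.0000e+00]), 'position': array([0.234, 0.469, 0.2  ]), 'orientation': array([-3.14 ,  0.   ,  2.679]), 'contact_force': array([-0.868,  0.398, -0.206]), 'wrist_torque': array([-0.035, -0.046, -0.002]), 'width': np.float64(1.007)}
scene [[481.0748959255374, 0.0, 250.78097593723982], [0.0, 481.0748959255374, 185.52344384264293], [0.0, 0.0, 1.0]] [[0.776, -0.46, 0.432, 1.232], [0.631, 0.555, -0.543, -0.82], [0.01, 0.694, 0.72, 1.206], [0.0, 0.0, 0.0, 1.0]]
top [[441.0781868841405, 0.0, 252.93857669185215], [0.0, 441.0781868841405, 194.15521855594974], [0.0, 0.0, 1.0]] [[0.002, 0.997, -0.071, 0.456], [-1.0, 0.003, 0.004, -0.004], [0.005, 0.071, 0.997, 1.338], [0.0, 0.0, 0.0, 1.0]]
```

View pics/top0.png

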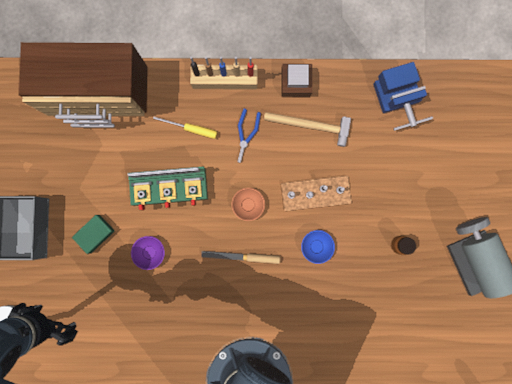

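View pics/scene0.png

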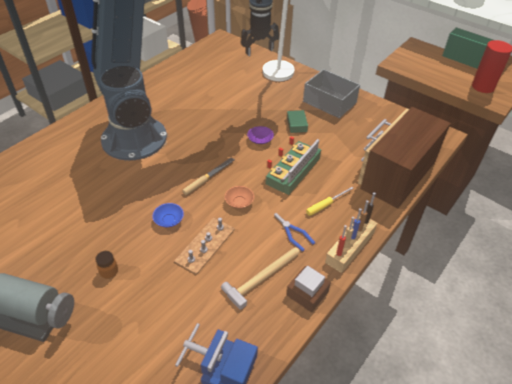

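The top view shows the clamp at (168,187), with red tabs at (143,207), (168,205) and (193,203). The copper dish is at (249,203). The other dish shapes are purple (148,252) and blue (318,246). Spares stand on cork at about (292,194), (309,193), (325,187) and (341,189). I'll measure these and take a close crop.

```bash
python3 - <<'E'
from h import *
f=dict(np.load('top.npz'));P=pts(f);im=f['frame']
hsv=cv2.cvtColor(im,cv2.COLOR_RGB2HSV)
def comps(m,a):
    n,l,s,c=cv2.connectedComponentsWithStats(m.astype(np.uint8))
    return [(i,l==i,s[i],c[i]) for i in range(1,n) if s[i][4]>=a]
# spares: above cork
box=np.zeros(im.shape[:2],bool);box[170:215,275:358]=1
print('cork z',np.median(P[...,2][box&(hsv[...,1]>90)]))
for i,m,s,c in comps(box&(hsv[...,1]<70),4):
    z=P[...,2][m];t=m&(P[...,2]>z.max()-.006);print('spare',c.round(1),s[4],'zmax',z.max().round(4),P[t].mean(0).round(4))
# cork pad rect, by depth/height
box[:]=0;box[180:215,120:215]=1
for i,m,s,c in comps(box&((hsv[...,0]<6)|(hsv[...,0]>174))&(hsv[...,1]>150),4):
    z=P[...,2][m];print('tab',c.round(1),s[4],z.max().round(4),'ray@.075',ray(f,*c,.072).round(4))
box[:]=0;box[180:200,125:215]=1
for i,m,s,c in comps(box&(hsv[...,0]>20)&(hsv[...,0]<33)&(hsv[...,1]>120),15):print('cap',c.round(1),s[4],ray(f,*c,.046).round(4))
box[:]=0;box[180:225,225:270]=1
m=box&(hsv[...,0]<12)&(hsv[...,1]>115)&(P[...,2]>.012)
(c,sz,a)=cv2.minAreaRect(np.argwhere(m)[:,::-1].astype(np.float32));print('dish',c,sz,ray(f,*c,.028).round(4),P[...,2][m].max())
cr=np.hstack([cv2.resize(im[165:220,120:220],(560,308),interpolation=3)]);c2=cv2.resize(im[165:220,265:365],(560,308),interpolation=3)
g=dict(np.load('scene.npz'))['frame'];c3=cv2.resize(g[210:275,170:240],(300,280),interpolation=3);c3=np.pad(c3,((0,0),(0,260),(0,0)))
save(np.vstack([cr,c2]),'pics/crop1.png')
E
```

```text
cork z 0.0025047932301687226
spare [323.3 188. ] 47 zmax 0.0532 [ 0.5677 -0.2189  0.051 ]
spare [339.8 189.6] 52 zmax 0.0567 [ 0.5645 -0.2681  0.0536]
spare [290.9 194.4] 45 zmax 1.3384 [ 0.4565 -0.0036  1.3384]
spare [309.3 194.6] 47 zmax 0.0349 [ 0.5494 -0.1777  0.0333]
tab [192.5 202. ] 20 0.0806 ray@.075 [0.5238 0.1643 0.072 ]
tab [166.9 204.5] 24 0.0836 ray@.075 [0.5164 0.2376 0.072 ]
tab [141.  206.9] 28 0.0823 ray@.075 [0.5094 0.3119 0.072 ]
cap [192.6 184.9] 80 [0.5756 0.1681 0.046 ]
cap [166.8 187.3] 80 [0.5683 0.2437 0.046 ]
cap [140.9 188.4] 76 [0.5648 0.3196 0.046 ]
cap [193.3 196.4] 19 [0.5417 0.1657 0.046 ]
dish (247.0, 204.0) (32.0, 32.0) [0.5206 0.0081 0.028 ] 0.03323118776251488
```

View pics/crop1.png

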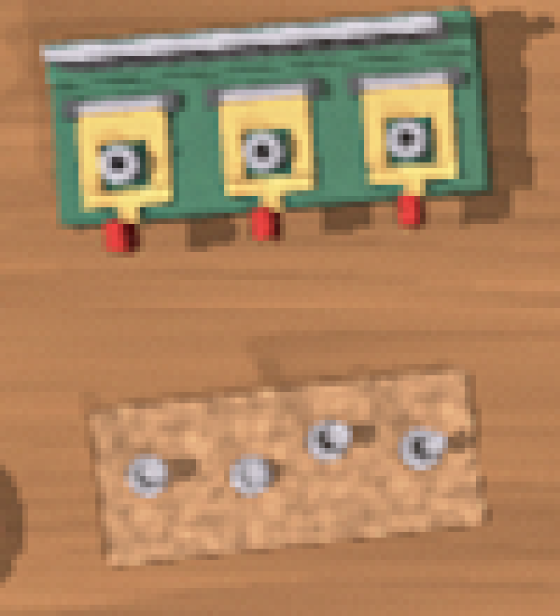

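The short spare is at top pixel (309,194): its top measures 33-35 mm high against 51-57 for the others, and it lies at (0.549,-0.178). The first spare's depth is unreadable. In the crop its shank (148,474) throws a long shadow like the tall ones, while (250,474) throws the shortest. The copper dish is at (0.521,0.008), and the blue and purple ones are rejected by colour. Next I hover above the short spare.

```bash
cat >> h.py <<'E'
from scipy.spatial.transform import Rotation as Ro
def go(xyz,yaw):
    s=env.get_state();R=Ro.from_euler('xyz',s['orientation']);T=Ro.from_euler('xyz',[np.pi,0,yaw])
    print('linear',(R.inv().apply(np.array(xyz)-s['position'])*1000).round(1),'rot',(R.inv()*T).as_rotvec().round(3),'t',round(float(s['clock']),2))
E
python3 -c "
from h import *
go([.549,-.178,.15],1.68)"
```

```text
linear [-570.7 -438.7   50.5] rot [-0.001  0.001  0.999] t 0.1
```

```bash
python3 -m handwheel '[{"linear":[-571,-439,0],"rot":[0,0,1.0],"fingers":50},{"linear":[-571,-439,0],"rot":[0,0,1.0],"fingers":50},{"linear":[-571,-439,0],"rot":[0,0,1.0],"fingers":50},{"linear":[-571,-439,0],"rot":[0,0,1.0],"fingers":50},{"linear":[-571,-439,0],"rot":[0,0,1.0],"fingers":50},{"linear":[-571,-439,0],"rot":[0,0,1.0],"fingers":50},{"linear":[-571,-439,0],"rot":[0,0,1.0],"fingers":50},{"linear":[-571,-439,0],"rot":[0,0,1.0],"fingers":50},{"linear":[-571,-439,0],"rot":[0,0,1.0],"fingers":50},{"linear":[-571,-439,0],"rot":[0,0,1.0],"fingers":50},{"linear":[-571,-439,0],"rot":[0,0,1.0],"fingers":50},{"linear":[-571,-439,0],"rot":[0,0,1.0],"fingers":50}]' 30
python3 -c "
from h import *
go([.549,-.178,.15],1.68)"
```

```text
clock: 1.3
position: [0.497, -0.072, 0.2004]
orientation: [-3.141, -0.0, 1.678]
contact_force: [0.5, 1.4, -0.7]
width: 0.589
linear [-110.9   40.3   50.4] rot [-0.    -0.    -0.002] t 1.3
```

```bash
python3 -m handwheel '[{"linear":[-111,40,50],"rot":[0,0,0],"fingers":40},{"linear":[-111,40,50],"rot":[0,0,0],"fingers":40},{"linear":[-111,40,50],"rot":[0,0,0],"fingers":40},{"linear":[-111,40,50],"rot":[0,0,0],"fingers":40},{"linear":[-111,40,50],"rot":[0,0,0],"fingers":40}]'
python3 -c "
from h import *
go([.549,-.178,.15],1.68)
f=grab('wrist');save(f['frame'],'pics/w1.png');print(f['K'],np.linalg.inv(f['extrinsics']).round(3))"
```

```text
clock: 1.8
position: [0.5478, -0.176, 0.1497]
orientation: [-3.14, -0.001, 1.678]
contact_force: [0.2, -0.2, 0.3]
width: 0.469
linear [-2.1  0.9 -0.3] rot [-0.002 -0.001 -0.002] t 1.8
[[297.31863964   0.         257.75928534]
 [  0.         297.31863964 193.68101165]
 [  0.           0.           1.        ]] [[ 0.994 -0.102 -0.031  0.539]
 [ 0.106  0.945  0.31  -0.097]
 [-0.002 -0.311  0.95   0.325]
 [ 0.     0.     0.     1.   ]]
```

View pics/w1.png

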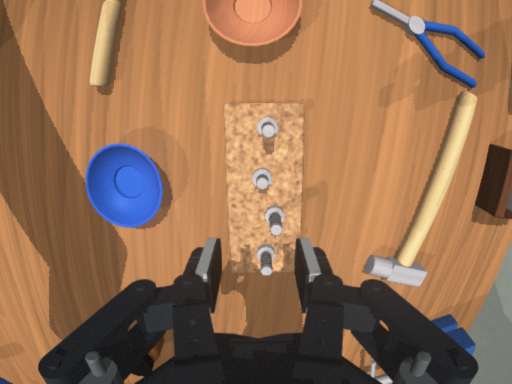

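The wrist view shows the spares at (268,127), (262,180) (short), (275,218) and (266,260), with the copper dish at (252,20).

```bash
python3 - <<'E'
from h import *
f=dict(np.load('wrist.npz'));im=f['frame']
hsv=cv2.cvtColor(im,cv2.COLOR_RGB2HSV)
for (u,v,h) in [(268,127,.05),(262,181,.034),(275,225,.052),(266,266,.052),(253,10,.005)]: print(ray(f,u,v,h,True).round(4))
# blobs of grey on the cork
m=(hsv[...,1]<60);m[:,:235]=0;m[:,295:]=0;m[:105]=0;m[240:]=0
n,l,s,c=cv2.connectedComponentsWithStats(m.astype(np.uint8))
for i in range(1,n):
    if s[i][4]>20: print(c[i].round(1),s[i])
save(cv2.resize(im[105:275,225:310],(400,800),interpolation=3)[:600],'pics/w1c.png')
E
```

```text
[ 0.5507 -0.1214  0.05  ]
[ 0.5516 -0.1778  0.034 ]
[ 0.5689 -0.217   0.052 ]
[ 0.5656 -0.2661  0.052 ]
[0.523  0.0011 0.005 ]
[267.  126.9] [257 117  21  21 340]
[261.7 178.2] [252 168  20  22 326]
[274.5 218.9] [265 205  19  30 403]
```

View pics/w1c.png

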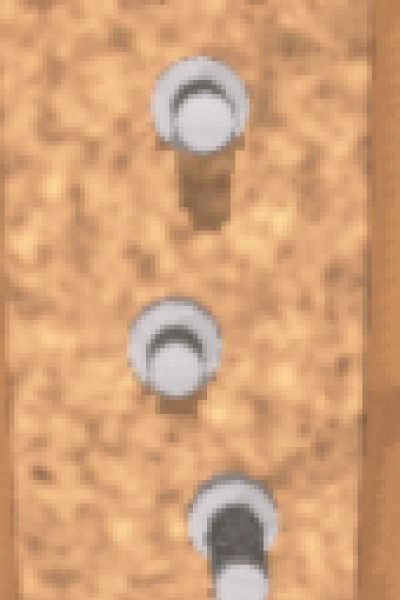

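The crop confirms the short one: the middle screw at crop (178,370) shows a short shank and the shortest shadow.

```bash
python3 -c "
from h import *
f=dict(np.load('wrist.npz'));print(ray(f,262.8,183.6,.034,True))
go([.551,-.179,.018],1.678)"
```

```text
[ 0.55269889 -0.18049085  0.034     ]
linear [ -3.9   2.7 132.4] rot [-0.001 -0.001  0.001] t 1.85
```

```bash
python3 -m handwheel '[{"linear":[-4,3,40],"rot":[0,0,0],"fingers":40},{"linear":[-4,3,90],"rot":[0,0,0],"fingers":40},{"linear":[-4,3,120],"rot":[0,0,0],"fingers":40},{"linear":[-4,3,132],"rot":[0,0,0],"fingers":40},{"linear":[-4,3,132],"rot":[0,0,0],"fingers":30},{"linear":[-4,3,132],"rot":[0,0,0],"fingers":20},{"linear":[-4,3,132],"rot":[0,0,0],"fingers":8},{"linear":[-4,3,132],"rot":[0,0,0],"fingers":8},{"linear":[-4,3,132],"rot":[0,0,0],"fingers":8},{"linear":[-4,3,132],"rot":[0,0,0],"fingers":8}]' 40
python3 -m handwheel '[{"linear":[0,0,-20],"rot":[0,0,0],"fingers":8},{"linear":[0,0,-70],"rot":[0,0,0],"fingers":8},{"linear":[0,0,-110],"rot":[0,0,0],"fingers":8},{"linear":[0,0,-110],"rot":[0,0,0],"fingers":8}]'
python3 -c "
from h import *
go([.521,.007,.12],1.678)
f=grab('wrist');save(f['frame'],'pics/w2.png')"
```

```text
clock: 2.85
position: [0.5521, -0.1797, 0.0191]
orientation: [3.141, 0.0, 1.679]
contact_force: [-0.7, 0.0, 0.2]
width: 0.096
clock: 3.25
position: [0.5549, -0.1807, 0.1344]
orientation: [3.133, 0.004, 1.679]
contact_force: [0.8, -1.1, 0.3]
width: 0.095
linear [190.3 -13.6  13.6] rot [0.008 0.004 0.001] t 3.25
```

View pics/w2.png

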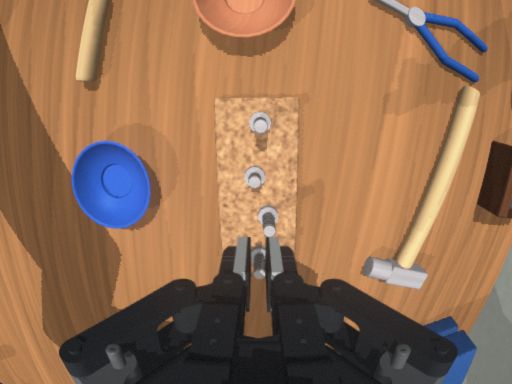

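The opening reads 8 mm, so the grip missed. The spare still stands at (255,178), and the tips are at (258,240). I'll check where it is now and whether the tip projects where it should.

```bash
python3 - <<'E'
from h import *
s=env.get_state();print(s['position'],s['orientation'],s['width'])
f=grab('wrist');save(cv2.resize(f['frame'][90:310,170:350],(650,794)[:2],interpolation=3)[:600] if 0 else cv2.resize(f['frame'][90:290,160:360],(600,600),interpolation=3),'pics/w3.png')
def proj(p):
    c=f['extrinsics']@np.r_[p,1];d=np.array([c[0],-c[1],-c[2]]);r=np.hypot(d[0],d[1]);th=np.arctan2(r,d[2]);return f['K'][:2,2]+f['K'][0,0]*th*d[:2]/r
R=Ro.from_euler('xyz',s['orientation'])
for b in(0,-.019,-.05):print('tool z',b,proj(s['position']+R.apply([0,0,b])).round(1))
print('short would be at',proj([.5521,-.1797,.034]))
t=grab('top');P=pts(t);hsv=cv2.cvtColor(t['frame'],cv2.COLOR_RGB2HSV)
for uv in[(290.9,194.4),(309.3,194.6)]:print(ray(t,*uv,.034),ray(t,*uv,.052))
save(cv2.resize(t['frame'][165:220,265:365],(560,308),interpolation=3),'pics/t3.png')
E
```

```text
[ 0.55366947 -0.18021138  0.13161892] [3.13649439e+00 2.37726380e-03 1.67866208e+00] 0.09353061217853462
tool z 0 [258.5 226.4]
tool z -0.019 [258.5 239.8]
tool z -0.05 [258.6 268.1]
short would be at [256.20106621 182.8900598 ]
[ 0.54911335 -0.122067    0.034     ] [ 0.54783534 -0.12043289  0.052     ]
[ 0.54866404 -0.17667032  0.034     ] [ 0.54739223 -0.17428273  0.052     ]
```

View pics/w3.png

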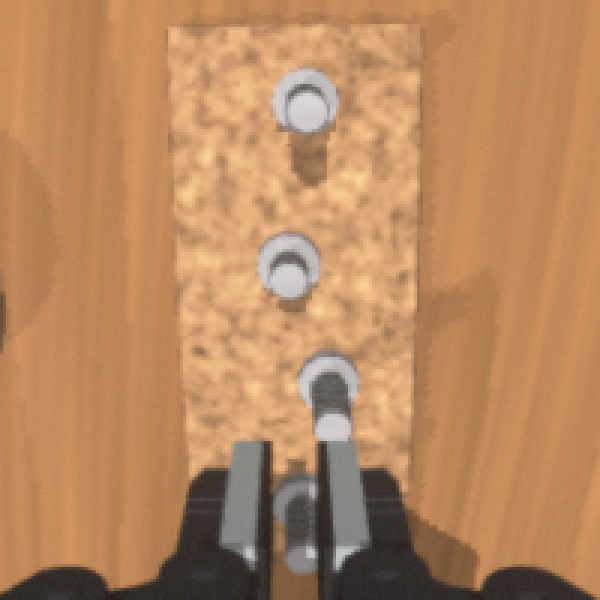

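The tips show at row 237, but the TCP should project to row 226, so the real fingertips look shorter than stated. I'll measure with the wrist depth.

```bash
python3 - <<'E'
from h import *
f=dict(np.load('wrist.npz'));s=env.get_state();R=Ro.from_euler('xyz',s['orientation'])
K=f['K'];T=np.linalg.inv(f['extrinsics'])
for u,v in[(243,238),(243,242),(243,250),(243,262),(275,238),(275,242),(275,250),(275,262),(281,250),(255,178),(256,155),(235,170)]:
    z=float(f['z_map'][v,u]);d=np.array([(u-K[0,2]),-(v-K[1,2])])/K[0,0];r=np.hypot(*d)
    c=np.r_[d/r*np.tan(r)*z,-z,1];w=(T@c)[:3]
    print((u,v),round(z,4),w.round(4),'tool mm',(R.inv().apply(w-s['position'])*1000).round(1))
E
```

```text
(243, 238) 0.1519 [ 0.5444 -0.1705  0.1692] tool mm [  9.7  -6.3 -40.9]
(243, 242) 0.149 [ 0.5445 -0.1712  0.1724] tool mm [  9.1  -6.2 -44.1]
(243, 250) 0.1397 [ 0.5449 -0.1704  0.182 ] tool mm [  9.8  -5.8 -53.7]
(243, 262) 0.1301 [ 0.5453 -0.1708  0.1923] tool mm [  9.4  -5.4 -64. ]
(275, 238) 0.1522 [ 0.5608 -0.1689  0.169 ] tool mm [  9.6  10.2 -40.7]
(275, 242) 0.1482 [ 0.5606 -0.169   0.1733] tool mm [  9.5  10.  -44.9]
(275, 250) 0.14 [ 0.5601 -0.169   0.1818] tool mm [  9.6   9.5 -53.5]
(275, 262) 0.1282 [ 0.5593 -0.1683  0.194 ] tool mm [ 10.4   8.8 -65.7]
(281, 250) 0.1478 [ 0.564  -0.1724  0.1749] tool mm [  5.7  13.  -46.6]
(255, 178) 0.2811 [ 0.5504 -0.1748  0.0347] tool mm [ 4.8 -0.7 93.6]
(256, 155) 0.2985 [ 0.5495 -0.1573  0.0106] tool mm [ 22.3   0.3 117.7]
(235, 170) 0.3038 [ 0.5297 -0.1752  0.0101] tool mm [  6.7 -21.3 118.2]
```

Depth puts the real fingertips about 38 mm behind the stated TCP, while the cork (10 mm) and the spare top (35 mm) read correctly. The first close was therefore at about z 57 mm, in empty air above the spares. I go down partway and check the tip height with the scene camera and the wrist depth.

```bash
python3 -m handwheel '[{"linear":[0,-2,40],"rot":[0,0,0],"fingers":40},{"linear":[0,-2,80],"rot":[0,0,0],"fingers":40},{"linear":[0,-2,103],"rot":[0,0,0],"fingers":40},{"linear":[0,-2,103],"rot":[0,0,0],"fingers":40},{"linear":[0,-2,103],"rot":[0,0,0],"fingers":40},{"linear":[0,-2,103],"rot":[0,0,0],"fingers":40}]'
python3 - <<'E'
from h import *
s=env.get_state();f=grab('wrist');g=grab('scene');print(s['position'],s['joints'])
K=f['K'];T=np.linalg.inv(f['extrinsics']);R=Ro.from_euler('xyz',s['orientation'])
v,u=np.mgrid[:384,:512];d=np.stack([u-K[0,2],-(v-K[1,2])],-1)/K[0,0];r=np.linalg.norm(d,axis=-1,keepdims=True)
z=f['z_map'][...,None];W=np.concatenate([d/r*np.tan(r)*z,-z],-1)@T[:3,:3].T+T[:3,3]
L=R.inv().apply((W-s['position']).reshape(-1,3)).reshape(384,512,3)*1000
m=(L[...,2]<-15)&(f['z_map']>0)&(L[...,2]>-75)&(abs(L[...,0])<15)&(abs(L[...,1])<60)
for sgn in(-1,1):
    q=L[m&(sgn*L[...,1]>0)];print('tip z',np.percentile(q[:,2],[95,99,100]),'near tip y',np.percentile(q[q[:,2]>q[:,2].max()-6][:,1],[0,50,100]),'x',np.percentile(q[q[:,2]>q[:,2].max()-6][:,0],[0,50,100]))
P=pts(g);near=(abs(P[...,0]-s['position'][0])<.06)&(abs(P[...,1]-s['position'][1])<.03)&(P[...,2]>.057)&(P[...,2]<.25)
print('scene lowest finger z',np.percentile(P[...,2][near],[0,1,5]))
a=cv2.resize(f['frame'][150:330,160:360],(666,600),interpolation=3)[:, :400] if 0 else cv2.resize(f['frame'][130:290,170:350],(450,400),interpolation=3)
b=cv2.resize(g['frame'][190:280,155:245],(350,350),interpolation=3);b=np.pad(b,((0,50),(0,0),(0,0)))
save(np.hstack([a,b]),'pics/w4.png')
E
```

```text
clock: 4.0
position: [0.5506, -0.18, 0.0265]
orientation: [3.14, 0.001, 1.679]
contact_force: [-0.9, 0.4, 0.3]
width: 0.468
[ 0.55060123 -0.1800374   0.0265383 ] [-3.15959573e-01  4.36981261e-01 -1.85740569e-01  9.46746056e-01
 -1.11686406e-04  1.14686126e+00]
tip z [-40.1255646  -35.80672359 -32.92702938] near tip y [-26.66425914 -20.48936247 -20.2196562 ] x [-11.26704671   0.75501195  10.74240445]
tip z [-40.26666221 -36.07655504 -32.92929133] near tip y [19.19271497 19.72734404 26.05581133] x [-11.33057888   2.0416296   10.72429687]
scene lowest finger z [0.05849085 0.06396046 0.07623969]
```

View pics/w4.png

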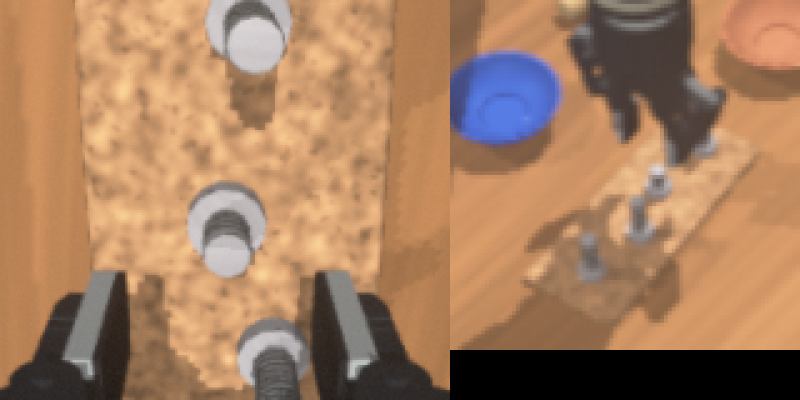

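The tips sit about 33-37 mm above the stated TCP, which the scene view supports: they hover above the spares. They are centred on the tool axis. I go down a further 38 mm in steps, checking force.

```bash
python3 -m handwheel '[{"linear":[0,1,15],"rot":[0,0,0],"fingers":40},{"linear":[0,1,28],"rot":[0,0,0],"fingers":40},{"linear":[0,1,28],"rot":[0,0,0],"fingers":40}]'
python3 -m handwheel '[{"linear":[0,0,5],"rot":[0,0,0],"fingers":40},{"linear":[0,0,10],"rot":[0,0,0],"fingers":40},{"linear":[0,0,10],"rot":[0,0,0],"fingers":28},{"linear":[0,0,10],"rot":[0,0,0],"fingers":20},{"linear":[0,0,10],"rot":[0,0,0],"fingers":6},{"linear":[0,0,10],"rot":[0,0,0],"fingers":6},{"linear":[0,0,10],"rot":[0,0,0],"fingers":6},{"linear":[0,0,10],"rot":[0,0,0],"fingers":6}]' 40
```

```text
clock: 4.4
position: [0.5499, -0.1794, -0.0036]
orientation: [-3.14, -0.001, 1.679]
contact_force: [-0.3, 1.3, -0.4]
width: 0.47
clock: 5.2
position: [0.5512, -0.1798, -0.0122]
orientation: [3.141, 0.0, 1.679]
contact_force: [-0.2, 0.1, 3.6]
width: 0.114
```

```bash
python3 -m handwheel '[{"linear":[0,0,-20],"rot":[0,0,0],"fingers":6},{"linear":[0,0,-60],"rot":[0,0,0],"fingers":6},{"linear":[0,0,-100],"rot":[0,0,0],"fingers":6},{"linear":[0,0,-100],"rot":[0,0,0],"fingers":6},{"linear":[0,0,-100],"rot":[0,0,0],"fingers":6}]'
python3 - <<'E'
from h import *
f=grab('wrist');go([.521,.007,.088],1.678)
save(cv2.resize(f['frame'][0:290,150:370],(455,600),interpolation=3),'pics/w5.png')
m=None
for u,v in[(253,10),(253,5)]:print(ray(f,u,v,.005,True))
E
```

```text
clock: 5.7
position: [0.5514, -0.1798, 0.0883]
orientation: [3.14, 0.001, 1.679]
contact_force: [-0.2, -0.0, -0.5]
width: 0.115
linear [188.7  -9.3  -0.9] rot [-0.    -0.     0.001] t 5.75
[ 0.52988731 -0.02183008  0.005     ]
[ 0.52936759 -0.0170815   0.005     ]
```

View pics/w5.png

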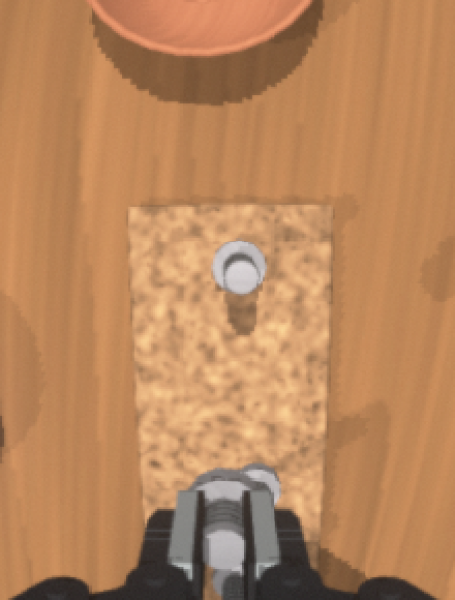

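The screw is held, at crop (225,545), and its neighbours still stand. I carry it to the copper dish, lower it, release it and retreat.

```bash
python3 -m handwheel '[{"linear":[40,-2,0],"rot":[0,0,0],"fingers":6},{"linear":[85,-4,0],"rot":[0,0,0],"fingers":6},{"linear":[130,-6,0],"rot":[0,0,0],"fingers":6},{"linear":[170,-8,0],"rot":[0,0,0],"fingers":6},{"linear":[189,-9,0],"rot":[0,0,0],"fingers":6},{"linear":[189,-9,20],"rot":[0,0,0],"fingers":6},{"linear":[189,-9,50],"rot":[0,0,0],"fingers":6},{"linear":[189,-9,80],"rot":[0,0,0],"fingers":6},{"linear":[189,-9,89],"rot":[0,0,0],"fingers":6},{"linear":[189,-9,89],"rot":[0,0,0],"fingers":6},{"linear":[189,-9,89],"rot":[0,0,0],"fingers":6}]'
python3 -m handwheel '[{"linear":[0,0,0],"rot":[0,0,0],"fingers":20},{"linear":[0,0,0],"rot":[0,0,0],"fingers":28},{"linear":[0,0,0],"rot":[0,0,0],"fingers":32},{"linear":[0,0,0],"rot":[0,0,0],"fingers":32},{"linear":[0,0,-20],"rot":[0,0,0],"fingers":32},{"linear":[0,0,-60],"rot":[0,0,0],"fingers":32},{"linear":[0,0,-100],"rot":[0,0,0],"fingers":32},{"linear":[0,0,-140],"rot":[0,0,0],"fingers":20},{"linear":[0,0,-140],"rot":[0,0,0],"fingers":0}]'
python3 - <<'E'
from h import *
f=grab('wrist');go([.559,.24,.14],-3.044)
save(f['frame'],'pics/w6.png')
t=grab('top');P=pts(t);hsv=cv2.cvtColor(t['frame'],cv2.COLOR_RGB2HSV)
# clamp axis refined: tabs by ray at top face z .078
E
```

```text
clock: 6.85
position: [0.5217, 0.0071, -0.0011]
orientation: [-3.141, 0.0, 1.679]
contact_force: [0.1, -0.8, 0.1]
width: 0.115
clock: 7.75
position: [0.5246, 0.0073, 0.1439]
orientation: [3.133, 0.001, 1.679]
contact_force: [0.6, -0.3, -0.8]
width: 0.078
linear [227.5  60.5   1.5] rot [ 0.004  0.005 -1.56 ] t 7.8
```

View pics/w6.png

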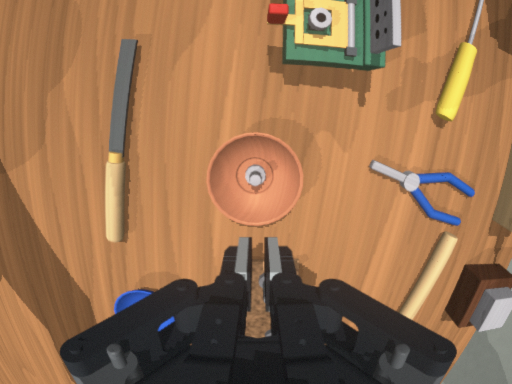

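The screw stands in the centre of the copper dish at (255,175). Next I locate the clamp heads in the top view and hover.

```bash
python3 - <<'E'
from h import *
f=dict(np.load('top.npz'));P=pts(f)
for u,v in[(141.1,193.9),(167,191.8),(192.7,189.6)]:print('head',ray(f,u,v,.06).round(4),P[int(round(v)),int(round(u))].round(4))
go([.560,.168,.11],-3.044)
E
```

```text
head [0.5476 0.3153 0.06  ] [0.5477 0.3169 0.0545]
head [0.5539 0.2403 0.06  ] [0.5534 0.2405 0.0585]
head [0.5605 0.1657 0.06  ] [0.5594 0.165  0.059 ]
linear [155.7  54.9  29.5] rot [ 0.002  0.002 -1.56 ] t 7.85
```

```bash
python3 -m handwheel '[{"linear":[156,55,0],"rot":[0,0,-1.57],"fingers":0},{"linear":[156,55,0],"rot":[0,0,-1.57],"fingers":0},{"linear":[156,55,0],"rot":[0,0,-1.57],"fingers":0},{"linear":[156,55,0],"rot":[0,0,-1.57],"fingers":0},{"linear":[156,55,0],"rot":[0,0,-1.57],"fingers":0},{"linear":[156,55,0],"rot":[0,0,-1.57],"fingers":0},{"linear":[156,55,0],"rot":[0,0,-1.57],"fingers":0},{"linear":[156,55,0],"rot":[0,0,-1.57],"fingers":0},{"linear":[156,55,0],"rot":[0,0,-1.57],"fingers":0},{"linear":[156,55,0],"rot":[0,0,-1.57],"fingers":0},{"linear":[156,55,30],"rot":[0,0,-1.57],"fingers":0},{"linear":[156,55,30],"rot":[0,0,-1.57],"fingers":0}]'
python3 - <<'E'
from h import *
s=env.get_state();f=grab('wrist');save(f['frame'],'pics/w7.png');go([.5605,.166,.08],-3.05)
K=f['K'];T=np.linalg.inv(f['extrinsics']);R=Ro.from_euler('xyz',s['orientation'])
v,u=np.mgrid[:384,:512];d=np.stack([u-K[0,2],-(v-K[1,2])],-1)/K[0,0];r=np.linalg.norm(d,axis=-1,keepdims=True)
z=f['z_map'][...,None];W=np.concatenate([d/r*np.tan(r)*z,-z],-1)@T[:3,:3].T+T[:3,3]
L=R.inv().apply((W-s['position']).reshape(-1,3)).reshape(384,512,3)*1000
m=(L[...,2]<-25)&(L[...,2]>-70)&(abs(L[...,0])<15)&(abs(L[...,1])<40)&(z[...,0]>0);q=L[m]
for p in(95,99,100):print(p,np.percentile(q[:,2],p))
e=q[q[:,2]>q[:,2].max()-5];print('tip x,y range',e.min(0),e.max(0))
hsv=cv2.cvtColor(f['frame'],cv2.COLOR_RGB2HSV)
rm=((hsv[...,0]<6)|(hsv[...,0]>174))&(hsv[...,1]>150)
n,l,st,c=cv2.connectedComponentsWithStats(rm.astype(np.uint8))
for i in range(1,n):
    if st[i][4]>40:
        w=W[l==i];w=w[(w[:,2]>.04)&(w[:,2]<.1)]
        if len(w)>20:print('red',c[i].round(),st[i][4],'z',w[:,2].max().round(4),'top mean',w[w[:,2]>w[:,2].max()-.006].mean(0).round(4))
np.save('W.npy',W)
for cxy in[(.5605,.1657),(.5539,.2403),(.5476,.3153)]:
    k=(np.hypot(W[...,0]-cxy[0],W[...,1]-cxy[1])<.014)&(W[...,2]>.053)&(W[...,2]<.066)&(hsv[...,1]<80)
    if k.sum()>5:print('head',W[k].mean(0).round(4),k.sum())
E
```

```text
clock: 9.05
position: [0.5565, 0.1674, 0.1041]
orientation: [-3.14, -0.007, -3.033]
contact_force: [-0.5, 0.6, -0.4]
width: 0.004
linear [-3.2 -1.9 25.9] rot [-0.001 -0.006  0.014] t 9.1
95 -39.51897784491397
99 -36.22145806065774
100 -35.07026352366248
tip x,y range [  6.63075041 -12.2461775  -40.07000934] [ 11.88894074  11.40453658 -35.07026352]
red [259. 166.] 363 z 0.0811 top mean [0.5232 0.1637 0.079 ]
red [357. 168.] 487 z 0.0815 top mean [0.5168 0.2375 0.0789]
red [436. 172.] 514 z 0.081 top mean [0.5103 0.3114 0.0786]
head [0.5604 0.1668 0.0607] 491
head [0.554  0.2405 0.0605] 478
head [0.5475 0.3144 0.0601] 389
```

View pics/w7.png

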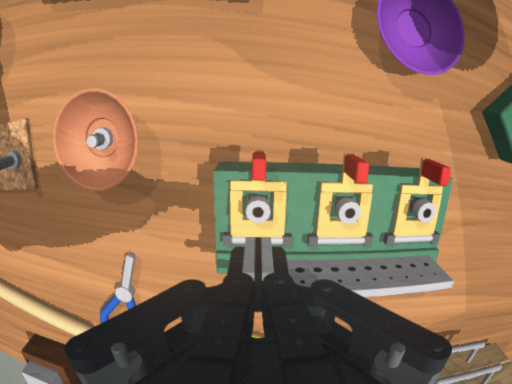

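Heads (z 60-61 mm) and tabs (top 79 mm) agree with the description at 74-75 mm spacing. In the view the heads are at (258,211), (349,211) and (426,211), and the tabs at (259,166), (357,168) and (436,172). I tap the first head at (258,211); contact is expected near state z of about 0.025.

```bash
python3 -m handwheel '[{"linear":[-3,-1,40],"rot":[0,0,0.02],"fingers":0},{"linear":[-3,-1,70],"rot":[0,0,0.02],"fingers":0},{"linear":[-3,-1,70],"rot":[0,0,0.02],"fingers":0},{"linear":[-3,-1,70],"rot":[0,0,0.02],"fingers":0}]'
for i in 1 2 3; do python3 -m handwheel '[{"linear":[0,0,2],"rot":[0,0,0],"fingers":0},{"linear":[0,0,2],"rot":[0,0,0],"fingers":0}]'; done
```

```text
clock: 9.5
position: [0.5624, 0.1676, 0.0391]
orientation: [-3.141, -0.001, -3.056]
contact_force: [-0.0, 0.1, 1.4]
width: 0.004
clock: 9.7
position: [0.5635, 0.1679, 0.038]
orientation: [3.141, 0.002, -3.055]
contact_force: [0.7, -0.2, -0.8]
width: 0.001
clock: 9.9
position: [0.5627, 0.1677, 0.035]
orientation: [3.142, 0.001, -3.055]
contact_force: [-0.2, -0.2, -1.2]
width: -0.004
clock: 10.1
position: [0.5624, 0.1675, 0.0323]
orientation: [-3.141, -0.0, -3.054]
contact_force: [-0.2, -0.0, 0.5]
width: -0.001
```

```bash
python3 -m handwheel '[{"linear":[0,0,4],"rot":[0,0,0],"fingers":0},{"linear":[0,0,4],"rot":[0,0,0],"fingers":0}]'
python3 -m handwheel '[{"linear":[0,0,2],"rot":[0,0,0],"fingers":0},{"linear":[0,0,2],"rot":[0,0,0],"fingers":0}]'
python3 -m handwheel '[{"linear":[0,0,2],"rot":[0,0,0],"fingers":0},{"linear":[0,0,2],"rot":[0,0,0],"fingers":0}]'
```

```text
clock: 10.3
position: [0.5628, 0.1677, 0.0287]
orientation: [3.142, 0.001, -3.054]
contact_force: [-0.6, -1.2, 3.3]
width: -0.002
clock: 10.5
position: [0.563, 0.1677, 0.0284]
orientation: [3.141, 0.002, -3.054]
contact_force: [-4.0, -1.3, 20.3]
width: -0.002
clock: 10.7
position: [0.5631, 0.1678, 0.028]
orientation: [3.141, 0.003, -3.054]
contact_force: [-11.1, -2.8, 36.3]
width: -0.005
```

The first screw is tight: 36 N with no sinking, and contact at state z 0.0287. Next is the middle one, 74 mm along tool +y.

```bash
python3 -m handwheel '[{"linear":[0,0,-24],"rot":[0,0,0],"fingers":0},{"linear":[2,40,-24],"rot":[0,0,0],"fingers":0},{"linear":[2,74,-24],"rot":[0,0,0],"fingers":0},{"linear":[2,74,-24],"rot":[0,0,0],"fingers":0},{"linear":[2,74,-14],"rot":[0,0,0],"fingers":0},{"linear":[2,74,-6],"rot":[0,0,0],"fingers":0},{"linear":[2,74,-6],"rot":[0,0,0],"fingers":0}]'
python3 -m handwheel '[{"linear":[0,0,4],"rot":[0,0,0],"fingers":0},{"linear":[0,0,4],"rot":[0,0,0],"fingers":0}]'
python3 -m handwheel '[{"linear":[0,0,2],"rot":[0,0,0],"fingers":0},{"linear":[0,0,2],"rot":[0,0,0],"fingers":0}]'
```

```text
clock: 11.4
position: [0.5537, 0.24, 0.0291]
orientation: [-3.141, -0.001, -3.055]
contact_force: [-0.2, 0.3, -0.9]
width: -0.0
clock: 11.6
position: [0.554, 0.2401, 0.0283]
orientation: [3.141, 0.001, -3.056]
contact_force: [-7.8, -2.4, 24.0]
width: 0.001
clock: 11.8
position: [0.5542, 0.2402, 0.028]
orientation: [3.141, 0.002, -3.056]
contact_force: [-11.8, -4.7, 39.1]
width: 0.002
```

The middle screw is tight too (39 N, no sinking). The third should be the loose one, so I tap it.

```bash
python3 -m handwheel '[{"linear":[0,0,-24],"rot":[0,0,0],"fingers":0},{"linear":[0,40,-24],"rot":[0,0,0],"fingers":0},{"linear":[0,74,-24],"rot":[0,0,0],"fingers":0},{"linear":[0,74,-24],"rot":[0,0,0],"fingers":0},{"linear":[0,74,-14],"rot":[0,0,0],"fingers":0},{"linear":[0,74,-6],"rot":[0,0,0],"fingers":0},{"linear":[0,74,-6],"rot":[0,0,0],"fingers":0}]'
python3 -m handwheel '[{"linear":[0,0,4],"rot":[0,0,0],"fingers":0},{"linear":[0,0,4],"rot":[0,0,0],"fingers":0}]'
python3 -m handwheel '[{"linear":[0,0,3],"rot":[0,0,0],"fingers":0},{"linear":[0,0,3],"rot":[0,0,0],"fingers":0}]'
```

```text
clock: 12.5
position: [0.5468, 0.313, 0.0285]
orientation: [-3.14, -0.003, -3.056]
contact_force: [0.4, 0.3, -1.0]
width: 0.001
clock: 12.7
position: [0.5476, 0.314, 0.026]
orientation: [-3.141, -0.001, -3.055]
contact_force: [-0.1, -0.3, -0.4]
width: -0.003
clock: 12.9
position: [0.5478, 0.3147, 0.0234]
orientation: [-3.142, 0.0, -3.055]
contact_force: [-0.6, 0.1, 0.8]
width: -0.001
```

```bash
python3 -m handwheel '[{"linear":[0,0,2],"rot":[0,0,0],"fingers":0},{"linear":[0,0,2],"rot":[0,0,0],"fingers":0}]'
python3 -m handwheel '[{"linear":[0,0,2],"rot":[0,0,0],"fingers":0},{"linear":[0,0,2],"rot":[0,0,0],"fingers":0}]'
```

```text
clock: 13.1
position: [0.5479, 0.3149, 0.0232]
orientation: [3.141, 0.001, -3.054]
contact_force: [-4.2, -4.0, 14.3]
width: -0.003
clock: 13.3
position: [0.548, 0.315, 0.023]
orientation: [3.141, 0.003, -3.054]
contact_force: [-8.4, -6.2, 30.0]
width: -0.002
```

It sank about 5.5 mm and stopped (state z 0.0232 against 0.0287), so screw 3 at (0.5475,0.3144) is loose. I rise, open to 32 mm and go above its tab. There I check the head's depth and the tab's place.

```bash
python3 -m handwheel '[{"linear":[0,0,-30],"rot":[0,0,0],"fingers":0},{"linear":[0,0,-75],"rot":[0,0,0],"fingers":20},{"linear":[20,0,-85],"rot":[0,0,0],"fingers":32},{"linear":[38,0,-85],"rot":[0,0,0],"fingers":32},{"linear":[38,0,-85],"rot":[0,0,0],"fingers":32},{"linear":[38,0,-85],"rot":[0,0,0],"fingers":32}]'
cat > m.py <<'E'
from h import *
def look():
    s=env.get_state();f=grab('wrist');K=f['K'];T=np.linalg.inv(f['extrinsics']);R=Ro.from_euler('xyz',s['orientation'])
    v,u=np.mgrid[:384,:512];d=np.stack([u-K[0,2],-(v-K[1,2])],-1)/K[0,0];r=np.linalg.norm(d,axis=-1,keepdims=True)
    z=f['z_map'][...,None];W=np.concatenate([d/r*np.tan(r)*z,-z],-1)@T[:3,:3].T+T[:3,3]
    hsv=cv2.cvtColor(f['frame'],cv2.COLOR_RGB2HSV);print(s['position'],s['contact_force'],s['width'])
    rm=((hsv[...,0]<6)|(hsv[...,0]>174))&(hsv[...,1]>150)
    n,l,st,c=cv2.connectedComponentsWithStats(rm.astype(np.uint8))
    for i in range(1,n):
        w=W[l==i];w=w[(w[:,2]>.04)&(w[:,2]<.2)]
        if len(w)>20:print('red',c[i].round(),'z',w[:,2].max().round(4),'top',w[w[:,2]>w[:,2].max()-.004].mean(0).round(4))
    for cxy in[(.5605,.1657),(.554,.2405),(.5475,.3144)]:
        k=(np.hypot(W[...,0]-cxy[0],W[...,1]-cxy[1])<.009)&(W[...,2]>.047)&(W[...,2]<.066)&(hsv[...,1]<80)
        if k.sum()>5:print('head',W[k].mean(0).round(4),'z',np.median(W[k][:,2]).round(4))
    return f,W,R,s
E
python3 -c "
from m import *
f,W,R,s=look();go([.5103,.3113,.022],-3.054)
L=R.inv().apply((W-s['position']).reshape(-1,3))*1000
q=L[(L[:,2]<-25)&(L[:,2]>-70)&(abs(L[:,0])<15)&(abs(L[:,1])<40)];e=q[q[:,2]>q[:,2].max()-5];print(e.min(0),e.max(0))"
```

```text
clock: 13.9
position: [0.51, 0.3118, 0.1046]
orientation: [3.141, 0.001, -3.054]
contact_force: [0.6, -0.7, 0.0]
width: 0.375
[0.50995085 0.31181968 0.10464244] [ 0.57838765 -0.72080403  0.03763642] 0.37534228653999374
red [ 88. 206.] z 0.0805 top [0.5229 0.165  0.0789]
red [166. 206.] z 0.081 top [0.5163 0.2391 0.079 ]
red [260. 207.] z 0.0806 top [0.5094 0.3129 0.0791]
head [0.5592 0.1666 0.0598] z 0.0607
head [0.5528 0.2408 0.0598] z 0.0606
head [0.5464 0.3143 0.0547] z 0.0553
linear [-0.  -0.5 82.4] rot [ 0.  0. -0.] t 13.95
[ -9.18211312 -20.83019598 -37.17086742] [ 11.18641843  21.99455487 -32.20203863]
```

Head 3 now reads 55.3 mm against 60.6 for the others, so it is sunk. I descend over its tab and grip.

```bash
python3 -m handwheel '[{"linear":[0,1,40],"rot":[0,0,0],"fingers":32},{"linear":[0,1,70],"rot":[0,0,0],"fingers":32},{"linear":[0,1,82],"rot":[0,0,0],"fingers":32},{"linear":[0,1,82],"rot":[0,0,0],"fingers":32},{"linear":[0,1,82],"rot":[0,0,0],"fingers":22},{"linear":[0,1,82],"rot":[0,0,0],"fingers":2},{"linear":[0,1,82],"rot":[0,0,0],"fingers":2},{"linear":[0,1,82],"rot":[0,0,0],"fingers":2},{"linear":[0,1,82],"rot":[0,0,0],"fingers":2},{"linear":[0,1,82],"rot":[0,0,0],"fingers":2}]' 30
```

```text
clock: 14.95
position: [0.5107, 0.3137, 0.0238]
orientation: [3.14, 0.003, -3.054]
contact_force: [-0.3, 5.2, 6.5]
width: 0.105
```

```bash
python3 -m handwheel '[{"linear":[-2.5,-1,-6.9],"rot":[0,0,0],"fingers":2},{"linear":[-5.8,-1,-13.5],"rot":[0,0,0],"fingers":2},{"linear":[-9.6,-1,-19.7],"rot":[0,0,0],"fingers":2},{"linear":[-9.6,-1,-19.7],"rot":[0,0,0],"fingers":2},{"linear":[-9.6,-1,-19.7],"rot":[0,0,0],"fingers":2}]'
python3 -m handwheel '[{"linear":[-4.5,0,-5.8],"rot":[0,0,0],"fingers":2},{"linear":[-9.5,0,-11.2],"rot":[0,0,0],"fingers":2},{"linear":[-15,0,-16],"rot":[0,0,0],"fingers":2},{"linear":[-21.1,0,-20.2],"rot":[0,0,0],"fingers":2},{"linear":[-27.4,0,-23.8],"rot":[0,0,0],"fingers":2},{"linear":[-27.4,0,-23.8],"rot":[0,0,0],"fingers":2},{"linear":[-27.4,0,-23.8],"rot":[0,0,0],"fingers":2}]'
python3 - <<'E'
from m import *
f,W,R,s=look()
t=grab('top');g=grab('scene')
a=cv2.resize(f['frame'][120:300,150:360],(420,360),interpolation=3)
b=cv2.resize(g['frame'][120:200,240:335],(380,320),interpolation=3);b=np.pad(b,((0,40),(0,0),(0,0)))
c=cv2.resize(t['frame'][165:220,225:365],(800,220),interpolation=3)
save(np.vstack([np.hstack([a,b]),c]),'pics/end.png')
E
```

```text
clock: 15.45
position: [0.5198, 0.3144, 0.0426]
orientation: [3.138, 0.001, -3.053]
contact_force: [0.9, 12.0, -0.9]
width: 0.108
clock: 16.15
position: [0.5459, 0.3167, 0.0659]
orientation: [3.138, -0.001, -3.053]
contact_force: [-2.3, 11.7, -1.6]
width: 0.109
[0.54589633 0.31668724 0.06592657] [-2.34484661 11.74452294 -1.61870005] 0.10938085541758279
red [141. 176.] z 0.0809 top [0.5167 0.2393 0.0789]
red [ 53. 178.] z 0.0807 top [0.5234 0.1652 0.0788]
red [258. 245.] z 0.1216 top [0.5424 0.3158 0.1193]
head [0.5597 0.1667 0.0601] z 0.0607
head [0.5533 0.2411 0.0603] z 0.0607
head [0.5462 0.3083 0.054 ] z 0.0548
```

View pics/end.png

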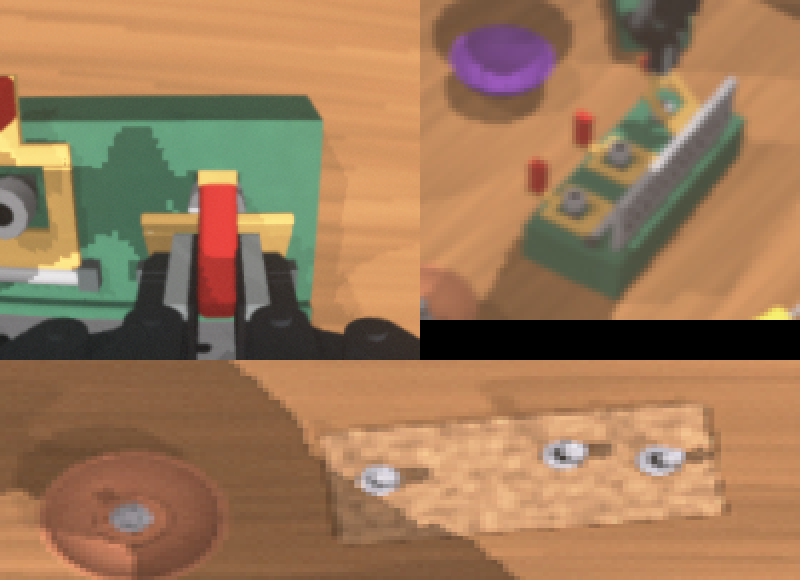

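The cap stands open, with the red tab held at about (218,250) in the crop. The other two caps are shut. The screw is in the dish at (130,517), and the three good spares stand at (378,480), (563,453) and (660,460). The grip point travelled 35 mm forward and 42 mm up, which gives about 0.77 rad. I hand in.

```bash
python3 -c "
from station import env
print(env.sign_off(), env.get_state()['contact_force'], env.get_state()['width'])"
```

```text
the job is handed in; nothing more can be done
the job is handed in; nothing more can be done
```

The short spare is in the copper dish, and the gripper is holding the loose screw's cap open by its red tab at about 0.77 rad (44°). I handed the job in at about 16 s; no verdict came back.

- **Short spare:** it stands upright in the middle of the dish. The three good spares still stand on the cork.
- **Loose screw:** it is the clamp screw on the robot's left, farthest from the dish. It sank about 5.5 mm to a stop. The other two held firm at 36–39 N.
- **Caps:** the other two are shut, with their tab tops still at 79 mm.

**Problems along the way:**
- **Missed grip:** my first close on the short spare caught nothing, because the real fingertips sit 31–37 mm behind the stated TCP. I measured this with the wrist camera and the contact heights, corrected for it, and the second grip held.
- **Side load:** about 12 N of sideways force stayed on the held tab, because the gripper is slightly off centre on it.
- **Not measured:** I saw no sign of contact with the bystanders, but I did not measure them at the end. The final state reading after handing in was refused.

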